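# Shelve the bit cases in the sloping rack

### The arm

A 6-joint arm with a two-finger parallel gripper is mounted at the origin on the work surface. World frame = base frame: x ahead of the robot, y to its left, z up, the work surface at z = 0. Lengths are in m, angles in rad, forces in N, time in s.
With the tool pointing down it reaches from about 0.35 to 0.975 m from the base axis. Payload 4.9 kg.
Tool frame: the origin (TCP) lies midway between the tips of the shut fingers; the grasp point (between the pads) lies 19 mm behind it; z points along the fingers, y is the line along which they close (so a half turn about z gives the same grasp; the last joint's range is limited). The gripper opens to 85 mm and grips with 20 to 120 N. Pads are 22 mm wide; open, the fingers measure 114 mm over their backs; the gripper's body (76 mm by 85 mm) begins 54 mm behind the grasp point. The pads swing forward as they close: fully open they stand 13 mm farther back than shut.
Start: joints at [-1.253, 0.053, 1.613, -0, 1.476, -0.119], TCP at [0.264, -0.566, 0.199] pointing down, gripper open.
Joint ranges: [-3.01, 3.01], [-1.01, 2.22], [0.06, 2.58], [-1.02, 4.17], [0.09, 2.62], [-3.14, 3.14]. Speed limits (rad/s): [2.57, 2.57, 3.14, 3.14, 3.14, 3.14].

### API

Orientations are given as a rotation vector (axis times angle).
In Python, from station import ctrl, optics, job gives the robot as it stands.
- The arm moves only by the shell command python3 -m jog 'ROWS' [OPENING] [FORCE]. ROWS is JSON, a list of rows, each a list of 2 entries, a list of its own where there are three numbers: the shift along the tool's x, y, z in m, then the turn, a rotation vector about the tool's x, y, z in rad. A call has 1 to 5 rows; each row is the pose to reach, as a shift and turn from the pose commanded when the call began, along the tool's axes at that moment; what a row does not reach only later rows make up. A row lasts 1/10 s, in which the tool goes at most 50 mm and 8.59 degrees, less where a joint would pass 70% of its speed; a pose out of reach is approached as far as the arm can. A call with a gripper value outside its range is refused whole. OPENING is the opening, from 0 (shut) to 1 (fully open), set as the call begins (- or left out, the last holds). The fingers move at their own pace and stop on an object; FORCE is the grip in N (left out, the last holds). Time passes only in rows, so rows that repeat a pose let the fingers close. It gives the time, the measured TCP pose, the force, the opening and the grip force at its end, in the units of the state.
- ctrl.get_obs(): the state, without advancing time (a new reading comes with each control period).
- optics.get_image(name): name is "side" or "top" or "wrist"; returns a dict with "image" (480x640x3 uint8, blue, green, red), "fx", "fy", "cx", "cy" (pixels), "D" ([k1, k2, p1, p2, k3] as OpenCV has them; the pictures are not rectified), "rvec" (rotation vector, rad) and "tvec" (3), from world to camera coordinates, as OpenCV has them; the wrist camera has in their place "mount" (4x4, takes a point from camera to tool coordinates, whose origin is the TCP and whose axes are the flange's). Camera axes: x right, y down, z forward; pixel columns grow to the right and rows downward; lengths in m; the calibration is good to about 2 mm. A picture is of the moment at which its call begins: read the wrist's pose just before it. There is no depth.
- job.finish_job(): hands the job in; it is judged then, once.
The state is a dict: "t": time; "q": joint angles; "dq": joint speeds; "effort": joint torques, N m; "tool_pos": TCP position; "tool_rot": TCP orientation; "contact_force": force on the tool from outside, world axes, zero at the start; "wrist_torque": the same for the moment, N m; "opening": finger opening in m; "grip_force": force on a finger pad.
Only numpy, scipy, OpenCV 4.12 (cv2) and the standard library are available. Lean on these libraries where they do the work, as an engineer would, in place of code of your own. Each camera call takes 0.05 s, during which the arm holds its last target. There are 200 camera calls.

### The job

Add the two loose black cases to the row on the sloping yellow rack: first the wide one, which goes next to the case already there, then the narrow one on its outside. Keep hold of each until it lies flat on the slope (do not drop it), then push the row together so that all three cases stand squarely side by side with no gaps, tight against the side plate and with their lower ends against the lip. Leave the spool, the brass figurine and the scraper where they are.

Things in the scene. Friction and masses are not known exactly. Their poses are not given: they have to be found in the camera images.
- shelf: Plywood board of the yellow rack, fixed, 150 mm up the slope by 270 mm wide, its low edge to the robot's left, rising to the right at 28 deg. Origin: corner on its upper face where board, lip and side plate meet, 45 mm above the table. x up the slope, y along the row away from the side plate, z square to the board. The end at y = 270 mm is open.
- lip_top (a point): Middle of the top edge of the yellow lip along the board's low edge; the lip is 10 mm thick (shelf x = -10 to 0 mm), stands 16 mm above the board and runs its whole width. A released case may stay put on the slope rather than slide down to it.
- plate_top (a point): Middle of the top edge of the yellow side plate that ends the row; the plate is 10 mm thick (shelf y = -10 to 0 mm, the end nearer the robot), runs x = 0 to 150 mm and stands 45 mm above the board.
- case_first: Loose black plastic case already in the row, free to slide, against lip and side plate: 120 x 50 x 40 mm (x, y, z). Origin: centre of its underside; x along its length, z out of its lid.
- case_wide: The wide loose black plastic case, lying flat on the table lid up: 120 x 60 x 40 mm (x, y, z), about 0.17 to 0.34 kg. Origin: centre of its underside; x along its length, -x the end with two larger steel latches, z out of its lid. Either end may face the lip.
- case_narrow: The narrow loose black plastic case, lying flat on the table lid up: 120 x 38 x 40 mm (x, y, z), about 0.11 to 0.22 kg. Origin and axes as for the wide case. Either end may face the lip.
- spool: Bystander: small filament spool lying flat, 120 mm across, 44 mm high, black flanges and yellow winding. Origin: centre of its underside.
- figurine: Bystander: small brass figurine, 48 mm across its foot, 84 mm high. Origin: centre of its underside.
- scraper: Bystander: print scraper lying on the table beside the rack, 190 mm long, blade 65 mm wide, 20 mm high, wooden handle. Origin: near its middle, on the table; x along its length.
There are look-alikes about, which are no part of the job. Leave any green or red look-alike of the case_wide alone.

How it is judged:
On the way, in this order (a step that is already met when the one before it is completed fails the run):
1. the wide case lies flat on the sloping shelf while still held by the fingers (z of case_wide in the frame of shelf between -0.004 and 0.008 m and x of case_wide in the frame of shelf between 0.045 and 0.1 m and y of case_wide in the frame of shelf between 0.04 and 0.25 m and angle between the z axis of case_wide and the z axis of shelf, either way round below 0.17 rad and contact force between the fingers and case_wide above 1 N), for 0.1 s.
2. the narrow case lies flat on the sloping shelf while still held by the fingers (z of case_narrow in the frame of shelf between -0.004 and 0.008 m and x of case_narrow in the frame of shelf between 0.045 and 0.1 m and y of case_narrow in the frame of shelf between 0.04 and 0.25 m and angle between the z axis of case_narrow and the z axis of shelf, either way round below 0.17 rad and contact force between the fingers and case_narrow above 1 N), for 0.1 s.
At the end, for the whole second after the job is handed in: All three cases lie at rest flat on the sloping shelf in the order side plate, first, wide, narrow: lower ends within 6 mm of the lip, each within 8 mm of its place in a row pushed tight against the side plate, and within 0.07 rad (4 deg) of square (x of case_first in the frame of shelf between 0.054 and 0.066 m and y of case_first in the frame of shelf between 0.021 and 0.033 m and z of case_first in the frame of shelf between -0.004 and 0.005 m and angle between the x axis of each of case_first, case_wide, case_narrow and the x axis of shelf, either way round below 0.07 rad and angle between the z axis of each of case_first, case_wide, case_narrow and the z axis of shelf, either way round below 0.07 rad and linear speed of each of case_first, case_wide, case_narrow below 0.02 m/s and angular speed of each of case_first, case_wide, case_narrow below 0.1 rad/s and x of case_wide in the frame of shelf between 0.054 and 0.066 m and y of case_wide in the frame of shelf between 0.076 and 0.088 m and z of case_wide in the frame of shelf between -0.004 and 0.005 m and x of case_narrow in the frame of shelf between 0.054 and 0.066 m and y of case_narrow in the frame of shelf between 0.125 and 0.137 m and z of case_narrow in the frame of shelf between -0.004 and 0.005 m); the robot touches nothing.
It fails at once if a bystander is moved more than 20 mm (distance of any of spool, figurine, scraper from where it was at the start of the episode above 0.02 m).
It also fails if it takes over 61 s, if anything falls off the work surface, if the arm or the gripper's body presses on something with over 40 N, if the wrist force passes 120 N, or if a joint passes its speed limit or range.

## Working session

There is one attempt and no reset: what is moved stays moved. The work goes in short steps, Python scripts to look and compute and a shell command to move; the robot and the scene stay as the last step left them, time stands still between calls to the robot, and variables do not carry over. Pictures are saved under pics/ and viewed, at most 12 in all, crops included, and the job is handed in when it is done.

```bash
ls; mkdir -p pics; python3 - <<'E'
from station import ctrl, optics
import cv2, numpy as np, pickle
o=ctrl.get_obs(); print(o)
d={}
for n in ("side","top","wrist"):
    r=optics.get_image(n); d[n]=r; cv2.imwrite(f"pics/{n}0.png",r["image"])
    print(n,{k:np.round(v,4).tolist() for k,v in r.items() if k!="image"})
pickle.dump(d,open("pics/d0.pkl","wb"))
E
```

```text
pics
{'t': 0.0, 'q': array([-1.25296098e+00,  5.33834210e-02,  1.61429586e+00,  2.99234339e-06,
        1.47601179e+00, -1.19000049e-01]), 'dq': array([-0.00032342, -0.00233882, -0.00146758, -0.00032774, -0.00034933,
       -0.00051905]), 'effort': array([-1.36264807e-03, -3.93678117e+01, -3.70178640e+01, -2.14843853e-04,
        7.01169643e-03,  6.19955287e-06]), 'tool_pos': array([ 0.26420362, -0.56564342,  0.19724552]), 'tool_rot': array([-3.06491457e+00, -6.80283622e-01,  3.22290587e-04]), 'contact_force': array([ 0.81556052,  0.55723832, -1.0850427 ]), 'wrist_torque': array([-0.05491575,  0.03805568, -0.0036934 ]), 'grip_force': 0.0, 'opening': 0.08528969910569961}
side {'fx': 483.1796, 'fy': 483.1796, 'cx': 321.0426, 'cy': 239.7778, 'D': [-0.0671, 0.0, 0.0, 0.0, 0.0], 'rvec': [1.0213, -2.4704, 0.9938], 'tvec': [0.4196, 0.2751, 0.96]}
top {'fx': 529.8416, 'fy': 529.8416, 'cx': 312.0656, 'cy': 241.1015, 'D': [0.028, 0.0, 0.0, 0.0, 0.0], 'rvec': [2.1795, -2.1855, 0.1362], 'tvec': [0.0927, 0.4959, 1.0745]}
wrist {'fx': 359.8581, 'fy': 359.8581, 'cx': 314.9989, 'cy': 237.0738, 'D': [-0.0359, 0.0, 0.0, 0.0, 0.0], 'mount': [[0.001, -0.9654, -0.2606, 0.0666], [1.0, 0.001, 0.0, 0.0006], [0.0002, -0.2606, 0.9654, -0.1743], [0.0, 0.0, 0.0, 1.0]]}
```

View pics/top0.png

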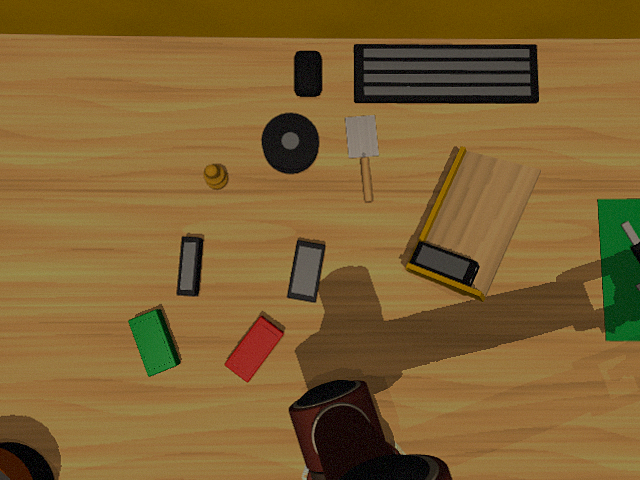

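View pics/side0.png

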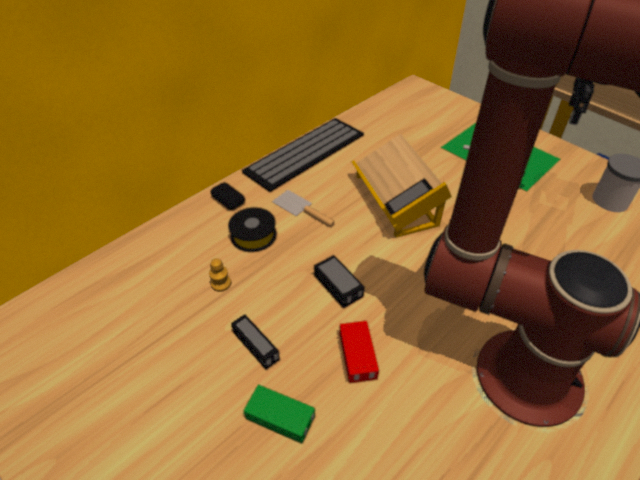

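The top view shows the wide black case at about (307,270) and the narrow black case at (190,266). The green case at (153,341), the red one at (255,348) and the black mouse at (308,74) are look-alikes or unrelated. The rack has its corner near (408,266), with the first case at (445,262). I'll check this in one enlarged crop while measuring.

```bash
cat > h.py <<'E'
import numpy as np, cv2, pickle
from scipy.spatial.transform import Rotation as R
def rays(r,px,o=None):
    K=np.array([[r["fx"],0,r["cx"]],[0,r["fy"],r["cy"]],[0,0,1]])
    u=cv2.undistortPoints(np.array(px,float).reshape(-1,1,2),K,np.array(r["D"],float))[:,0]
    d=np.c_[u,np.ones(len(u))]
    if "rvec" in r:
        Rm=cv2.Rodrigues(np.array(r["rvec"],float))[0]; return -Rm.T@np.ravel(r["tvec"]), d@Rm
    M=np.array(r["mount"]); Rt=R.from_rotvec(o["tool_rot"]).as_matrix()
    return Rt@M[:3,3]+o["tool_pos"], d@(Rt@M[:3,:3]).T
def onz(r,px,z,o=None):
    c,d=rays(r,px,o); z=np.broadcast_to(z,len(d)); return c+d*((z-c[2])/d[:,2])[:,None]
E
python3 - <<'E'
from h import *
d=pickle.load(open("pics/d0.pkl","rb")); im=d["top"]["image"]
c=cv2.resize(im[130:390,120:560],None,fx=1.8,fy=1.8,interpolation=cv2.INTER_CUBIC); cv2.imwrite("pics/crop.png",cv2.convertScaleAbs(c,alpha=1.5))
hsv=cv2.cvtColor(im,cv2.COLOR_BGR2HSV)
m=((hsv[...,1]<70)&(hsv[...,2]>50)).astype(np.uint8)
for name,(x,y) in dict(wide=(307,270),narrow=(190,266),first=(445,262)).items():
    w=np.zeros_like(m); w[y-40:y+40,x-40:x+40]=m[y-40:y+40,x-40:x+40]
    cs,_=cv2.findContours(w,0,2); k=max(cs,key=cv2.contourArea)
    P=onz(d["top"],k[:,0],0.04)
    q=cv2.minAreaRect((P[:,:2]*1000).astype(np.float32)); b=cv2.boxPoints(q)
    print(name,cv2.contourArea(k),cv2.minAreaRect(k),q)
    for src in ["top"]: pass
# shelf
s,cc=np.sin(np.radians(28)),np.cos(np.radians(28))
loc=np.array([[150,270,0],[-10,270,16],[0,-10,45],[150,-10,45]])/1000
px=[[540,170],[461,147],[406,266],[484,299]]
h=0.045+loc[:,0]*s+loc[:,2]*cc
print(onz(d["top"],px,h).round(4))
E
```

```text
wide 1066.0 ((305.9759826660156, 270.6319885253906), (23.612876892089844, 48.29906463623047), 10.304845809936523) ((434.58551025390625, 104.36221313476562), (47.87354278564453, 97.90792083740234), 79.65827178955078)
narrow 551.5 ((187.74807739257812, 265.5218811035156), (12.715306282043457, 48.136512756347656), 5.042450904846191) ((445.6460876464844, 342.7139892578125), (25.44940757751465, 96.34943389892578), 86.19026947021484)
first 855.5 ((442.2422790527344, 261.67010498046875), (50.90323257446289, 19.16948127746582), 21.037511825561523) ((451.9007873535156, -173.99053955078125), (104.00999450683594, 39.51996612548828), 68.71768951416016)
[[ 0.6245 -0.3477  0.1154]
 [ 0.6872 -0.2152  0.0544]
 [ 0.4409 -0.0904  0.0847]
 [ 0.3772 -0.2164  0.1552]]
```

View pics/crop.png

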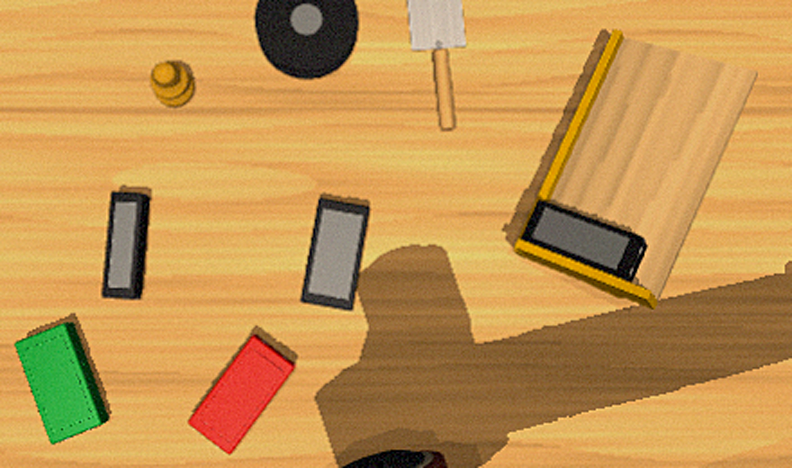

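The crop confirms the choice. The wide black case with the grey lid is at crop (336,252) and the narrow one at (126,245). Only these two are black with grey lids on the table; the green and red ones stay untouched. Next I'll fit the shelf and compute the approach.

```bash
cat >> h.py <<'E'
def down(yawx):  # tool pointing down, tool x at yaw (deg)
    a=np.radians(yawx); x=np.array([np.cos(a),np.sin(a),0]); z=np.array([0,0,-1.]); return np.c_[x,np.cross(z,x),z]
def rel(Rt,p,n=1):
    from station import ctrl
    o=ctrl.get_obs(); R0=R.from_rotvec(o["tool_rot"]).as_matrix()
    s=R0.T@(np.array(p)-o["tool_pos"]); w=R.from_matrix(R0.T@Rt).as_rotvec()
    print("t",o["t"],"shift",s.round(4),"turn",w.round(4),"deg",np.degrees(np.linalg.norm(w)).round(1),"dist",np.linalg.norm(s).round(3))
try: SO,SR=pickle.load(open("shelf.pkl","rb"))
except Exception: pass
def sh(p): return SO+SR@np.array(p)
def shtool(): return np.c_[-SR[:,0],SR[:,1],-SR[:,2]]
E
python3 - <<'E'
from h import *
d=pickle.load(open("pics/d0.pkl","rb"))
s,cc=np.sin(np.radians(28)),np.cos(np.radians(28))
loc=np.array([[150,270,0],[-5,270,16],[0,-10,45],[150,-10,45]])/1000
px=[[540.6,170],[461.7,148],[406,267.5],[484.4,300.5]]
W=onz(d["top"],px,0.045+loc[:,0]*s+loc[:,2]*cc)[:,:2]
L=np.c_[loc[:,0]*cc-loc[:,2]*s,loc[:,1]]
U,_,V=np.linalg.svd((L-L.mean(0)).T@(W-W.mean(0))); Q=(U@V).T
O=W.mean(0)-Q@L.mean(0); print("yaw x",np.degrees(np.arctan2(Q[1,0],Q[0,0])),"O",O,"det",np.linalg.det(Q),"res mm",((L@Q.T+O-W)*1000).round(1))
hx,hy=Q[:,0],Q[:,1]
SR=np.c_[np.r_[hx*cc,s],np.r_[hy,0],np.r_[-hx*s,cc]]; SO=np.r_[O,0.045]
pickle.dump((SO,SR),open("shelf.pkl","wb")); print(SR.round(3))
# check with first-case lid on its plane
im=d["top"]["image"]; c,dd=rays(d["top"],[[442.2,261.7]]); 
t=((SO+SR[:,2]*.04-c)@SR[:,2])/(dd[0]@SR[:,2]); print("first lid centre, shelf:",SR.T@(c+t*dd[0]-SO))
import h; h.SO,h.SR=SO,SR
rel(down(-10.3),[0.4346,0.1044,0.20])
E
```

```text
yaw x -114.51766150447499 O [ 0.43394198 -0.11617505] det 0.999999999999999 res mm [[ 0.1  0.2]
 [ 0.1 -1.5]
 [-4.4 -2.4]
 [ 4.2  3.7]]
[[-0.366  0.91   0.195]
 [-0.803 -0.415  0.427]
 [ 0.469  0.     0.883]]
first lid centre, shelf: [0.05552095 0.029095   0.04      ]
t 0.15 shift [ 0.4379 -0.5352 -0.0015] turn [-1.600e-03  3.000e-04  6.166e-01] deg 35.3 dist 0.692
```

```bash
python3 -m jog '[[[0.02,-0.02,-0.03],[0,0,0]],[[0.05,-0.06,-0.04],[0,0,0]],[[0.08,-0.097,-0.04],[0,0,0]],[[0.108,-0.134,-0.04],[0,0,0]],[[0.137,-0.17,-0.04],[0,0,0]]]'
python3 -m jog '[[[0.03,-0.036,0],[0,0,0]],[[0.06,-0.073,0],[0,0,0]],[[0.09,-0.11,0],[0,0,0]],[[0.12,-0.146,0],[0,0,0]],[[0.15,-0.182,0],[0,0,0]]]'
python3 -m jog '[[[0.03,-0.036,0],[0,0,0.12]],[[0.06,-0.073,0],[0,0,0.25]],[[0.09,-0.11,0.01],[0,0,0.37]],[[0.12,-0.146,0.02],[0,0,0.49]],[[0.15,-0.182,0.04],[0,0,0.617]]]'
python3 - <<'E'
from h import *
from station import ctrl,optics
rel(down(-10.3),[0.4346,0.1044,0.20])
o=ctrl.get_obs(); r=optics.get_image("wrist"); cv2.imwrite("pics/w1.png",r["image"]); pickle.dump((o,r),open("pics/w1.pkl","wb"))
hsv=cv2.cvtColor(r["image"],cv2.COLOR_BGR2HSV); m=((hsv[...,1]<70)&(hsv[...,2]>50)).astype(np.uint8)
for k in cv2.findContours(m,0,2)[0]:
    if cv2.contourArea(k)>1500: print(cv2.minAreaRect(k),cv2.minAreaRect((onz(r,k[:,0],.04,o)[:,:2]*1000).astype(np.float32)))
E
```

```text
t: 0.65
tool_pos: [0.3166, -0.3524, 0.2382]
tool_rot: [-3.067, -0.68, -0.0]
contact_force: [1.0, 0.0, 0.9]
opening: 0.0858
grip_force: 0.0
t: 1.15
tool_pos: [0.3754, -0.1241, 0.2383]
tool_rot: [3.067, 0.68, 0.001]
contact_force: [0.9, 0.3, 0.4]
opening: 0.0854
grip_force: 0.0
t: 1.65
tool_pos: [0.4279, 0.0742, 0.21]
tool_rot: [-3.132, 0.25, -0.004]
contact_force: [-0.1, -0.4, 0.4]
opening: 0.0856
grip_force: 0.0
t 1.65 shift [ 0.0018 -0.0308  0.01  ] turn [-0.0003 -0.0025  0.0201] deg 1.2 dist 0.032
((48.05839538574219, 232.12144470214844), (101.16925048828125, 24.153345108032227), 74.62374877929688) ((448.5630187988281, 343.3954772949219), (26.1467342376709, 98.3379898071289), 85.99752044677734)
((282.5, 202.0), (108.0, 55.0), 90.0) ((440.3645324707031, 104.16586303710938), (51.69293975830078, 105.97728729248047), 79.50568389892578)
((589.6780395507812, 151.8075714111328), (118.2781982421875, 54.05312728881836), 16.20902442932129) ((442.44696044921875, -197.67108154296875), (124.72608947753906, 49.22732925415039), 66.69512939453125)
```

View pics/w1.png

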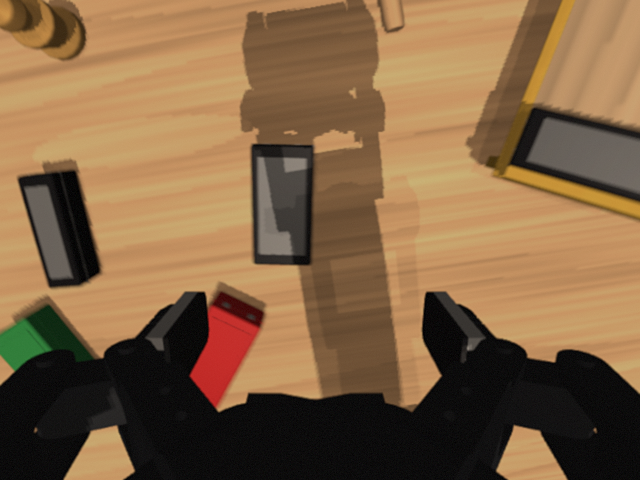

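The wrist view shows the wide case squarely aligned at (282,204), and both views agree on its place to within about 5 mm. The rack corner is near (500,172). I'll grasp the wide case now.

```bash
python3 -m jog '[[[0.003,-0.015,0.02],[0,0,0.01]],[[0.005,-0.031,0.06],[0,0,0.02]],[[0.005,-0.031,0.10],[0,0,0.02]],[[0.005,-0.031,0.13],[0,0,0.02]],[[0.005,-0.031,0.13],[0,0,0.02]]]'
python3 - <<'E'
from h import *
rel(down(-10.5),[0.438,0.1042,0.002])
E
```

```text
t: 2.2
tool_pos: [0.4325, 0.1021, 0.074]
tool_rot: [3.128, -0.274, -0.017]
contact_force: [0.3, 0.4, -0.5]
opening: 0.0853
grip_force: 0.0
t 2.2 shift [ 0.0058 -0.0032  0.0719] turn [0.0026 0.0106 0.0088] deg 0.8 dist 0.072
```

```bash
python3 -m jog '[[[0.004,-0.001,0.03],[0,0,0]],[[0.004,-0.001,0.05],[0,0.005,0]],[[0.004,-0.001,0.065],[0,0.005,0]],[[0.004,-0.001,0.071],[0,0.005,0]],[[0.004,-0.001,0.071],[0,0.005,0]]]'
python3 -m jog '[[[0,0,0],[0,0,0]],[[0,0,0],[0,0,0]],[[0,0,0],[0,0,0]],[[0,0,0],[0,0,0]],[[0,0,0],[0,0,0]]]' 0 60
python3 -m jog '[[[0,0,0],[0,0,0]],[[0,0,0],[0,0,0]],[[0,0,0],[0,0,0]]]'
python3 - <<'E'
from h import *
rel(down(-10.5),[0.438,0.1042,0.002])
E
```

```text
t: 2.7
tool_pos: [0.4415, 0.1025, 0.009]
tool_rot: [3.129, -0.275, 0.008]
contact_force: [-0.2, -0.9, -0.1]
opening: 0.0852
grip_force: 0.0
t: 3.2
tool_pos: [0.4413, 0.1026, 0.0087]
tool_rot: [3.129, -0.274, 0.009]
contact_force: [-0.7, -0.3, 0.0]
opening: 0.0122
grip_force: 0.0
t: 3.5
tool_pos: [0.4411, 0.1026, 0.0083]
tool_rot: [3.129, -0.274, 0.008]
contact_force: [-0.8, -0.7, -0.8]
opening: -0.0001
grip_force: 0.0
t 3.5 shift [-0.0033 -0.0011  0.0063] turn [ 0.     -0.0049  0.0083] deg 0.6 dist 0.007
```

```bash
python3 - <<'E'
from h import *
from station import ctrl,optics
a=optics.get_image("wrist")["image"]; b=optics.get_image("side")["image"]
b=cv2.resize(b[200:400,200:460],(624,480),interpolation=2)
cv2.imwrite("pics/c2.png",cv2.resize(np.hstack([a,b]),(800,304)))
print(ctrl.get_obs()["tool_pos"])
E
```

```text
[0.44108601 0.10257104 0.0083306 ]
```

View pics/c2.png

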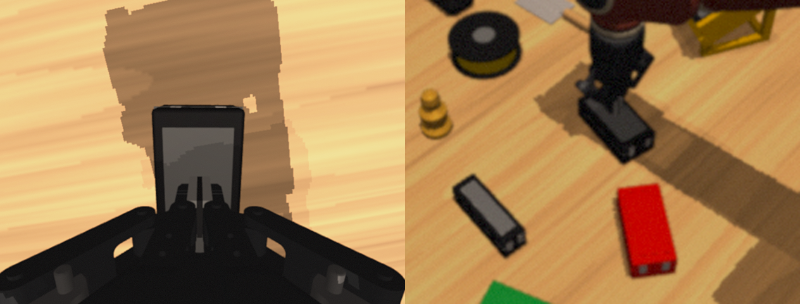

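```bash
python3 - <<'E'
from h import *
from station import ctrl,optics
o=ctrl.get_obs(); r=optics.get_image("side"); w=optics.get_image("wrist")
K=np.array([[r["fx"],0,r["cx"]],[0,r["fy"],r["cy"]],[0,0,1]])
u=cv2.projectPoints(np.array([o["tool_pos"],o["tool_pos"]+[0,0,.073]]),np.array(r["rvec"],float),np.array(r["tvec"],float),K,np.array(r["D"],float))[0][:,0]; print(u)
b=cv2.resize(r["image"][230:320,290:390],(500,450),interpolation=2)
for q in u: cv2.circle(b,tuple(int(v) for v in ((q-[290,230])*5)),4,(0,0,255),-1)
a=cv2.resize(w["image"][140:420,200:430],(300,365)); a=cv2.copyMakeBorder(a,0,85,0,0,0)
cv2.imwrite("pics/c3.png",cv2.convertScaleAbs(np.hstack([b,a]),alpha=2.0))
E
```

```text
[[336.15935409 281.88870546]
 [336.80952857 261.08733634]]
```

View pics/c3.png

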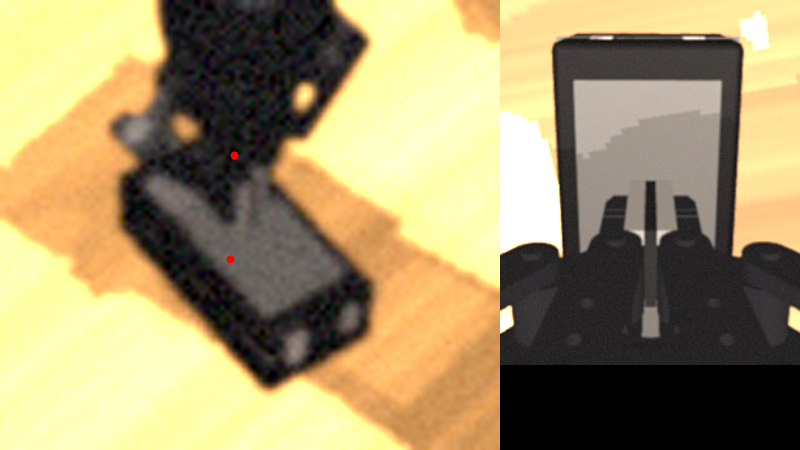

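The fingers shut over the lid at about (335,273) in the side view, and no force was registered. I'll reopen them and see how they sit.

```bash
python3 -m jog '[[[0,0,0],[0,0,0]],[[0,0,0],[0,0,0]],[[0,0,0],[0,0,0]],[[0,0,0],[0,0,0]],[[0,0,0],[0,0,0]]]' 1 
python3 - <<'E'
from h import *
from station import ctrl,optics
o=ctrl.get_obs(); r=optics.get_image("side"); w=optics.get_image("wrist")
print(o["q"],o["tool_pos"])
b=cv2.resize(r["image"][220:320,280:390],(440,400),interpolation=2)
a=cv2.resize(w["image"],(360,270)); a=cv2.copyMakeBorder(a,0,130,0,0,0)
cv2.imwrite("pics/c4.png",cv2.convertScaleAbs(np.hstack([b,a]),alpha=2.0))
E
```

```text
t: 4.2
tool_pos: [0.4411, 0.1026, 0.0084]
tool_rot: [3.129, -0.274, 0.008]
contact_force: [-0.1, -0.0, -0.0]
opening: 0.0726
grip_force: 0.0
[ 6.46721745e-02 -1.68464042e-01  2.16237713e+00 -1.27502625e-03
  1.14286575e+00  1.81094991e+00] [0.44112393 0.10256068 0.00837933]
```

View pics/c4.png

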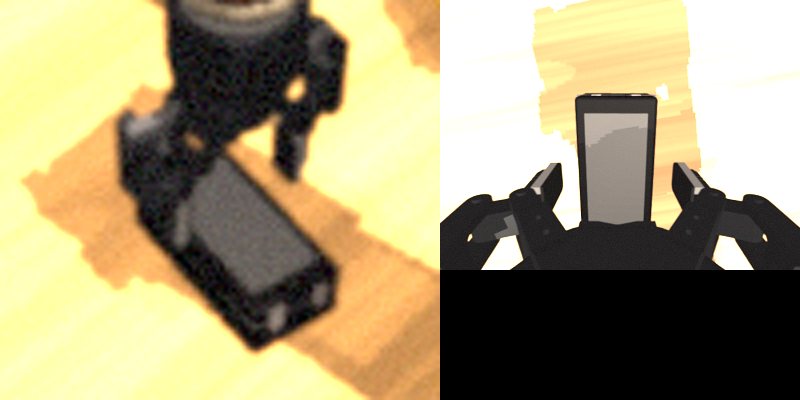

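In the side and wrist views, the open fingers (pads at crop (555,180) and (680,180)) are centred on the case. But the tips end about 33 mm behind the reported TCP, so they are still at lid height. I'll go lower while watching the force.

```bash
python3 -m jog '[[[-0.001,0,0.01],[0,0,0]],[[-0.002,0,0.02],[0,0,0]],[[-0.002,0,0.03],[0,0,0]],[[-0.002,0,0.03],[0,0,0]]]'
python3 -m jog '[[[0,0,0.005],[0,0,0]],[[0,0,0.008],[0,0,0]],[[0,0,0.008],[0,0,0]]]'
```

```text
t: 4.7
tool_pos: [0.4371, 0.1027, -0.0241]
tool_rot: [3.128, -0.274, 0.001]
contact_force: [-0.1, -0.4, 0.2]
opening: 0.0851
grip_force: 0.0
t: 5.0
tool_pos: [0.4391, 0.1029, -0.03]
tool_rot: [3.129, -0.274, 0.007]
contact_force: [-0.7, -0.1, -0.3]
opening: 0.0854
grip_force: 0.0
```

Negative z with no contact confirms the reported TCP is offset. Closing.

```bash
python3 -m jog '[[[0,0,0],[0,0,0]],[[0,0,0],[0,0,0]],[[0,0,0],[0,0,0]],[[0,0,0],[0,0,0]],[[0,0,0],[0,0,0]]]' 0 50
python3 -m jog '[[[0,0,-0.01],[0,0,0]],[[0,0,-0.03],[0,0,0]],[[0,0,-0.06],[0,0,0]],[[0,0,-0.1],[0,0,0]],[[0,0,-0.14],[0,0,0]]]'
python3 - <<'E'
from h import *
from station import ctrl,optics
o=ctrl.get_obs(); print(o["contact_force"],o["opening"],o["grip_force"],o["tool_pos"])
r=optics.get_image("side"); w=optics.get_image("wrist"); t=optics.get_image("top"); pickle.dump((o,r,w,t),open("pics/g1.pkl","wb"))
b=cv2.resize(r["image"][150:350,240:440],(400,400),interpolation=2); a=cv2.resize(w["image"],(400,300)); a=cv2.copyMakeBorder(a,0,100,0,0,0)
cv2.imwrite("pics/c5.png",cv2.convertScaleAbs(np.hstack([b,a]),alpha=2.0))
E
```

```text
t: 5.5
tool_pos: [0.4401, 0.103, -0.029]
tool_rot: [3.13, -0.275, 0.01]
contact_force: [-0.6, 1.1, 2.4]
opening: 0.0592
grip_force: 55.9
t: 6.0
tool_pos: [0.437, 0.1028, 0.1107]
tool_rot: [3.128, -0.274, 0.003]
contact_force: [0.6, -1.0, -2.5]
opening: 0.0593
grip_force: 55.2
[ 0.60870056 -1.00998162 -2.46140318] 0.059329089502911485 55.18801510334015 [0.43698859 0.1028038  0.11065849]
```

View pics/c5.png

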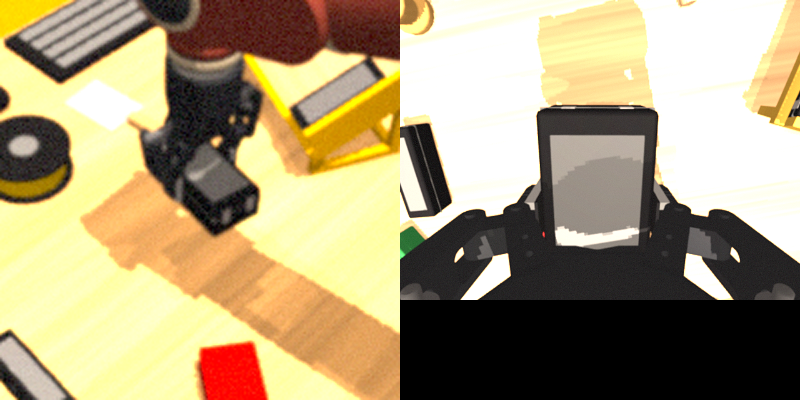

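The wide case is held, with its underside 29 mm behind the reported TCP. Its lid is upright and centred at crop (598,180). Next I'll refine the shelf from case_first's lid.

```bash
cat >> h.py <<'E'
def lid(r,near,o=None,h=.04):
    """grey-lid contour nearest pixel 'near' -> rect in shelf coordinates on plane z=h (mm)"""
    hsv=cv2.cvtColor(r["image"],cv2.COLOR_BGR2HSV); m=((hsv[...,1]<70)&(hsv[...,2]>50)).astype(np.uint8)
    ks=[k for k in cv2.findContours(m,0,2)[0] if cv2.contourArea(k)>300]
    k=min(ks,key=lambda k:np.hypot(*(np.array(cv2.minAreaRect(k)[0])-near)))
    c,d=rays(r,k[:,0],o); n=SR[:,2]; t=((SO+n*h-c)@n)/(d@n); P=(c+d*t[:,None]-SO)@SR
    q=cv2.minAreaRect((P[:,:2]*1000).astype(np.float32)); w,l,a=*q[1],q[2]
    if w<l: a-=90
    a=(a+90)%180-90
    return np.round(cv2.minAreaRect(k)[0]),np.round(q[0],1),np.round(q[1],1),round(a,2)
E
python3 - <<'E'
import h
from h import *
o,r,w,t=pickle.load(open("pics/g1.pkl","rb"))
cc,s=np.cos(np.radians(28)),np.sin(np.radians(28))
O0=SO.copy()
for yaw in (-114.5,-115.5,-116.5,-117.5):
    a=np.radians(yaw); hx=np.array([np.cos(a),np.sin(a)]); hy=np.array([-hx[1],hx[0]])
    h.SR=np.c_[np.r_[hx*cc,s],np.r_[hy,0],np.r_[-hx*s,cc]]
    print(yaw,lid(t,(442,262)))
print(lid(r,(410,195)))
E
```

```text
-114.5 (array([442., 262.]), array([54.5, 28.9]), array([36.6, 96.5]), -0.83)
-115.5 (array([442., 262.]), array([54. , 29.5]), array([96.6, 36.6]), 0.05)
-116.5 (array([442., 262.]), array([53.4, 30. ]), array([96.6, 36.7]), 0.93)
-117.5 (array([442., 262.]), array([52.9, 30.5]), array([96.7, 36.7]), 1.82)
(array([408., 196.]), array([54.7, 33. ]), array([98.7, 38. ]), 1.33)
```

```bash
python3 - <<'E'
from h import *
cc,s=np.cos(np.radians(28)),np.sin(np.radians(28)); a=np.radians(-115.6); hx=np.array([np.cos(a),np.sin(a)]); hy=np.array([-hx[1],hx[0]])
R2=np.c_[np.r_[hx*cc,s],np.r_[hy,0],np.r_[-hx*s,cc]]
O2=SO+R2@[-.0057,.005,0]; O2[2]=.045
pickle.dump((O2,R2),open("shelf.pkl","wb")); print(O2)
E
python3 - <<'E'
from h import *
p=sh([.072,.12,.08-.029]); print(p); rel(shtool(),p)
E
```

```text
[ 0.44062575 -0.11379673  0.045     ]
[ 0.53172245 -0.2013859   0.12383228]
t 6.15 shift [ 0.1428  0.2839 -0.0089] turn [-0.3111 -0.4278 -1.2734] deg 79.0 dist 0.318
```

```bash
python3 -m jog '[[[0,0.01,-0.03],[-0.031,-0.043,-0.127]],[[0.015,0.035,-0.055],[-0.062,-0.086,-0.254]],[[0.03,0.07,-0.065],[-0.093,-0.128,-0.382]],[[0.05,0.105,-0.065],[-0.124,-0.171,-0.509]],[[0.07,0.14,-0.065],[-0.155,-0.214,-0.637]]]'
python3 - <<'E'
from h import *
rel(shtool(),sh([.072,.12,.08-.029]))
E
```

```text
t: 6.65
tool_pos: [0.4822, -0.0483, 0.1739]
tool_rot: [2.906, 0.697, -0.335]
contact_force: [-0.3, 1.2, -2.8]
opening: 0.0591
grip_force: 55.5
t 6.65 shift [-0.0107  0.1542  0.067 ] turn [-0.1616 -0.2062 -0.6281] deg 39.0 dist 0.168
```

```bash
python3 -m jog '[[[-0.002,0.03,0],[-0.031,-0.041,-0.125]],[[-0.004,0.06,0.01],[-0.062,-0.082,-0.25]],[[-0.006,0.095,0.03],[-0.095,-0.123,-0.375]],[[-0.009,0.13,0.05],[-0.128,-0.165,-0.5]],[[-0.011,0.154,0.065],[-0.161,-0.206,-0.628]]]'
python3 -m jog '[[[0,0,0],[0,0,0]],[[0,0,0],[0,0,0]]]'
python3 - <<'E'
from h import *
from station import ctrl,optics
rel(shtool(),sh([.072,.12,.08-.029]))
o=ctrl.get_obs(); w=optics.get_image("wrist"); pickle.dump((o,w),open("pics/a1.pkl","wb"))
cv2.imwrite("pics/a1.png",w["image"])
print(lid(w,(560,240),o))
E
```

```text
t: 7.15
tool_pos: [0.5302, -0.2012, 0.1238]
tool_rot: [2.39, 1.504, -0.598]
contact_force: [0.5, 0.5, -1.6]
opening: 0.0596
grip_force: 55.5
t: 7.35
tool_pos: [0.53, -0.1991, 0.1252]
tool_rot: [2.396, 1.496, -0.594]
contact_force: [-0.7, -0.7, -2.7]
opening: 0.0593
grip_force: 55.5
t 7.35 shift [-0.0005  0.0025  0.0018] turn [-0.0042 -0.0029 -0.0068] deg 0.5 dist 0.003
(array([417., 310.]), array([ 99.5, 177. ]), array([32.4, 11.4]), 18.19)
```

View pics/a1.png

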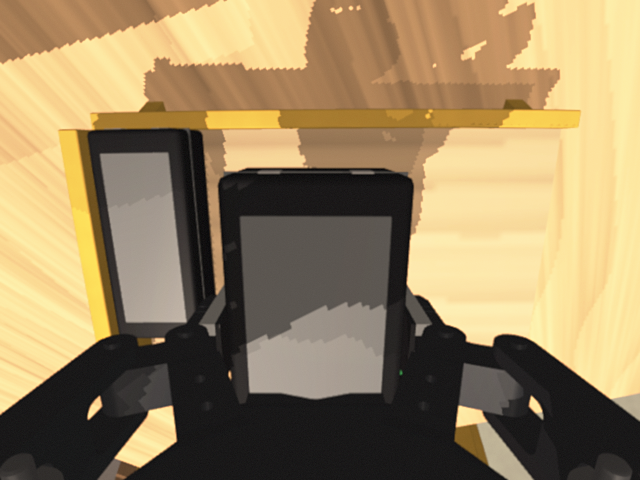

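The wrist view shows the lip square to the tool (top edge at v≈113–127, u 91–580). The first case's lid is at (148,238) and the held case is centred at (316,300). Quick consistency check in the shelf frame.

```bash
python3 - <<'E'
from h import *
o,w=pickle.load(open("pics/a1.pkl","rb"))
def onsh(px,h):
    c,d=rays(w,px,o); n=SR[:,2]; t=((SO+n*h-c)@n)/(d@n); return (((c+d*t[:,None])-SO)@SR*1000).round(1)
print("lip inner L,R; outer L,R",onsh([[92,128],[580,127],[92,113],[580,111]],.016).tolist())
print("first lid",lid(w,(148,238),o), "first top corners",onsh([[91,131],[178,131]],.04).tolist())
E
```

```text
lip inner L,R; outer L,R [[-3.5, -9.1, 16.0], [-2.7, 270.8, 16.0], [-11.7, -7.8, 16.0], [-11.5, 269.4, 16.0]]
first lid (array([148., 243.]), array([62.4, 27.4]), array([ 45.9, 106.9]), -2.04) first top corners [[-1.0, 4.8, 40.0], [-0.3, 49.8, 40.0]]
```

```bash
python3 -m jog '[[[0,0.002,0.02],[0,0,0]],[[0,0.002,0.04],[0,0,0]],[[0,0.002,0.055],[0,0,0]],[[0,0.002,0.066],[0,0,0]],[[0,0.002,0.066],[0,0,0]]]'
python3 -m jog '[[[0,0,0.003],[0,0,0]],[[0,0,0.006],[0,0,0]],[[0,0,0.006],[0,0,0]]]'
python3 - <<'E'
from h import *
from station import ctrl
o=ctrl.get_obs(); rel(shtool(),sh([.072,.12,-.029])); print("F shelf",SR.T@o["contact_force"], "pos",SR.T@(o["tool_pos"]-SO))
E
```

```text
t: 7.9
tool_pos: [0.5191, -0.2283, 0.0681]
tool_rot: [2.394, 1.496, -0.592]
contact_force: [-0.4, 0.3, -3.5]
opening: 0.0596
grip_force: 55.6
t: 8.2
tool_pos: [0.5195, -0.2311, 0.0645]
tool_rot: [2.392, 1.495, -0.589]
contact_force: [-0.8, -0.1, -2.2]
opening: 0.0592
grip_force: 55.6
t 8.2 shift [ 0.0005 -0.0018  0.0126] turn [ 0.0017 -0.0029 -0.0072] deg 0.5 dist 0.013
F shelf [-0.62694439 -0.69331992 -2.20674628] pos [ 0.07251057  0.12182465 -0.01643333]
```

```bash
for i in 1; do python3 -m jog '[[[0,0,0.003],[0,0,0]],[[0,0,0.006],[0,0,0]],[[0,0,0.006],[0,0,0]],[[0,0,0.006],[0,0,0]]]' ; done
python3 -m jog '[[[0,0,0.002],[0,0,0]],[[0,0,0.003],[0,0,0]],[[0,0,0.003],[0,0,0]]]'
python3 - <<'E'
from h import *
from station import ctrl
o=ctrl.get_obs(); print("F shelf",SR.T@o["contact_force"], "pos",SR.T@(o["tool_pos"]-SO))
E
```

```text
t: 8.6
tool_pos: [0.5179, -0.2337, 0.0588]
tool_rot: [2.392, 1.495, -0.59]
contact_force: [0.4, 0.9, -2.6]
opening: 0.0589
grip_force: 55.6
t: 8.9
tool_pos: [0.5172, -0.2349, 0.0561]
tool_rot: [2.392, 1.496, -0.59]
contact_force: [0.7, 0.7, -2.9]
opening: 0.0596
grip_force: 55.6
F shelf [-2.21984626  0.34873918 -2.1262223 ] pos [ 0.07241067  0.1214367  -0.02596718]
```

```bash
python3 -m jog '[[[0,0,0.001],[0,0,0]],[[0,0,0.002],[0,0,0]],[[0,0,0.002],[0,0,0]]]'
python3 -m jog '[[[0,0,0.001],[0,0,0]],[[0,0,0.002],[0,0,0]],[[0,0,0.002],[0,0,0]]]'
python3 -m jog '[[[0,0,0.001],[0,0,0]],[[0,0,0.002],[0,0,0]],[[0,0,0.002],[0,0,0]]]'
python3 - <<'E'
from h import *
from station import ctrl
o=ctrl.get_obs(); print("F shelf",SR.T@o["contact_force"], "pos",SR.T@(o["tool_pos"]-SO))
E
```

```text
t: 9.2
tool_pos: [0.517, -0.2358, 0.0544]
tool_rot: [2.392, 1.495, -0.59]
contact_force: [-0.7, 0.1, -2.8]
opening: 0.0595
grip_force: 55.6
t: 9.5
tool_pos: [0.517, -0.2359, 0.0543]
tool_rot: [2.393, 1.495, -0.589]
contact_force: [-1.4, 5.7, 5.9]
opening: 0.0593
grip_force: 56.8
t: 9.8
tool_pos: [0.517, -0.236, 0.0543]
tool_rot: [2.394, 1.495, -0.589]
contact_force: [-4.8, 13.1, 14.9]
opening: 0.0591
grip_force: 58.0
F shelf [ -1.60247333 -10.01460579  17.74468979] pos [ 0.0724779   0.12167882 -0.02804861]
```

The case is seated on the board. Now I'll ease the pressure and slide it down to the lip, still held.

```bash
python3 -m jog '[[[0,0,-0.0025],[0,0,0]],[[0.004,0,-0.003],[0,0,0]],[[0.008,0,-0.003],[0,0,0]],[[0.008,0,-0.003],[0,0,0]]]'
python3 -m jog '[[[0.002,0,0],[0,0,0]],[[0.004,0,0],[0,0,0]],[[0.004,0,0],[0,0,0]]]'
python3 - <<'E'
from h import *
from station import ctrl
o=ctrl.get_obs(); print("F shelf",SR.T@o["contact_force"], "pos",SR.T@(o["tool_pos"]-SO))
E
```

```text
t: 10.2
tool_pos: [0.5209, -0.23, 0.0506]
tool_rot: [2.391, 1.495, -0.588]
contact_force: [1.6, 0.6, 4.7]
opening: 0.0592
grip_force: 56.3
t: 10.5
tool_pos: [0.5223, -0.2271, 0.0489]
tool_rot: [2.391, 1.494, -0.589]
contact_force: [0.8, -0.1, 5.1]
opening: 0.0594
grip_force: 56.5
F shelf [2.22734299 0.73936067 4.6102317 ] pos [ 0.06094829  0.12258979 -0.02797896]
```

```bash
python3 -m jog '[[[0.002,0,0],[0,0,0]],[[0.002,0,0],[0,0,0]],[[0.002,0,0],[0,0,0]]]'
python3 -m jog '[[[0.002,0,0],[0,0,0]],[[0.002,0,0],[0,0,0]],[[0.002,0,0],[0,0,0]]]'
python3 - <<'E'
from h import *
from station import ctrl
o=ctrl.get_obs(); print("F shelf",SR.T@o["contact_force"], "pos",SR.T@(o["tool_pos"]-SO))
E
```

```text
t: 10.8
tool_pos: [0.523, -0.2256, 0.048]
tool_rot: [2.391, 1.494, -0.589]
contact_force: [0.9, -0.0, 5.2]
opening: 0.0593
grip_force: 56.5
t: 11.1
tool_pos: [0.5238, -0.224, 0.0471]
tool_rot: [2.391, 1.494, -0.589]
contact_force: [0.6, -0.7, 5.4]
opening: 0.0591
grip_force: 56.5
F shelf [2.8410992  0.85019979 4.63689021] pos [ 0.0570324   0.12261291 -0.02796716]
```

```bash
python3 -m jog '[[[0.002,0,0],[0,0,0]],[[0.002,0,0],[0,0,0]],[[0.002,0,0],[0,0,0]]]'
python3 -m jog '[[[0.002,0,0],[0,0,0]],[[0.002,0,0],[0,0,0]],[[0.002,0,0],[0,0,0]]]'
python3 - <<'E'
from h import *
from station import ctrl,optics
o=ctrl.get_obs(); print("F shelf",SR.T@o["contact_force"], "pos",SR.T@(o["tool_pos"]-SO))
w=optics.get_image("wrist"); cv2.imwrite("pics/b1.png",w["image"])
E
```

```text
t: 11.4
tool_pos: [0.5245, -0.2224, 0.0461]
tool_rot: [2.391, 1.494, -0.589]
contact_force: [-0.4, -0.4, 5.2]
opening: 0.0591
grip_force: 56.5
t: 11.7
tool_pos: [0.5249, -0.2218, 0.0459]
tool_rot: [2.39, 1.493, -0.592]
contact_force: [-2.2, -3.3, 6.2]
opening: 0.0597
grip_force: 56.4
F shelf [ 6.39644393 -0.57386497  3.57189418] pos [ 0.05429947  0.12265515 -0.02789384]
```

The case is now against the lip: Fx rises and motion stops. Releasing and backing off square to the board.

```bash
python3 -m jog '[[[0,0,0],[0,0,0]],[[0,0,0],[0,0,0]],[[0,0,0],[0,0,0]],[[0,0,0],[0,0,0]]]' 1
python3 -m jog '[[[0,0,-0.02],[0,0,0]],[[0,0,-0.045],[0,0,0]],[[0,0,-0.08],[0,0,0]],[[0,0,-0.11],[0,0,0]],[[0,0,-0.11],[0,0,0]]]'
python3 - <<'E'
from h import *
from station import ctrl,optics
o=ctrl.get_obs(); print("F",SR.T@o["contact_force"], "pos",SR.T@(o["tool_pos"]-SO))
w=optics.get_image("wrist"); cv2.imwrite("pics/b2.png",w["image"]);pickle.dump((o,w),open("pics/b2.pkl","wb"))
hsv=cv2.cvtColor(w["image"],cv2.COLOR_BGR2HSV); m=((hsv[...,1]<70)&(hsv[...,2]>50)).astype(np.uint8)
for k in cv2.findContours(m,0,2)[0]:
    if cv2.contourArea(k)>2000: print(lid(w,cv2.minAreaRect(k)[0],o))
E
```

```text
t: 12.15
tool_pos: [0.5242, -0.2201, 0.0437]
tool_rot: [2.392, 1.496, -0.59]
contact_force: [-0.2, 0.0, -0.3]
opening: 0.0854
grip_force: 0.0
t: 12.65
tool_pos: [0.5502, -0.1734, 0.1464]
tool_rot: [2.388, 1.493, -0.579]
contact_force: [0.3, 0.8, 1.0]
opening: 0.0856
grip_force: 0.0
F [-0.23241042 -0.08163125  1.2616706 ] pos [0.0532356  0.12456355 0.08653853]
(array([533., 431.]), array([204.8, 299.2]), array([96.7, 61.8]), 0.39)
(array([163., 263.]), array([68.1, 27.7]), array([ 41.6, 117. ]), -0.12)
(array([309., 256.]), array([ 61.8, 121.9]), array([ 51.2, 104.9]), -0.73)
```

Wide case lies at about (62,122) mm on the shelf, square. I'll put the narrow one farther out (y≈205 mm) and push the whole row together once. Going to fetch the narrow case.

```bash
python3 -m jog '[[[0,0,-0.03],[0,0,0]],[[0.01,-0.03,-0.06],[0,0,0]],[[0.02,-0.07,-0.06],[0,0,0]],[[0.03,-0.11,-0.06],[0,0,0]],[[0.05,-0.15,-0.06],[0,0,0]]]'
python3 - <<'E'
from h import *
from station import ctrl
print(ctrl.get_obs()["q"]); rel(down(-4),[.447,.343,.15])
E
```

```text
t: 13.2
tool_pos: [0.4412, -0.0432, 0.1692]
tool_rot: [2.394, 1.494, -0.592]
contact_force: [0.3, 0.5, 0.1]
opening: 0.0853
grip_force: 0.0
[ 0.02812866 -0.17129395  1.93860105 -0.42892969  1.60862965  0.51787728]
t 13.2 shift [ 0.3177 -0.1643 -0.147 ] turn [0.291 0.426 1.161] deg 72.8 dist 0.387
```

```bash
python3 -m jog '[[[0.032,-0.016,-0.015],[0.029,0.043,0.116]],[[0.064,-0.033,-0.03],[0.058,0.085,0.232]],[[0.096,-0.049,-0.045],[0.087,0.128,0.348]],[[0.128,-0.066,-0.06],[0.116,0.17,0.464]],[[0.16,-0.082,-0.074],[0.145,0.213,0.58]]]'
python3 - <<'E'
from h import *
rel(down(-4),[.447,.343,.13])
E
```

```text
t: 13.7
tool_pos: [0.4455, 0.1518, 0.159]
tool_rot: [2.892, 0.755, -0.323]
contact_force: [0.1, 0.4, -1.7]
opening: 0.0852
grip_force: 0.0
t 13.7 shift [ 0.0974 -0.167  -0.0072] turn [0.145  0.2127 0.5773] deg 36.2 dist 0.193
```

```bash
python3 -m jog '[[[0.019,-0.033,0],[0.029,0.043,0.116]],[[0.039,-0.067,-0.002],[0.058,0.085,0.231]],[[0.058,-0.1,-0.004],[0.087,0.128,0.346]],[[0.078,-0.134,-0.006],[0.116,0.17,0.462]],[[0.097,-0.167,-0.007],[0.145,0.213,0.577]]]'
python3 -m jog '[[[0,0,0],[0,0,0]],[[0,0,0],[0,0,0]]]'
python3 - <<'E'
from h import *
from station import ctrl,optics
o=ctrl.get_obs(); w=optics.get_image("wrist"); cv2.imwrite("pics/n1.png",w["image"])
hsv=cv2.cvtColor(w["image"],cv2.COLOR_BGR2HSV); m=((hsv[...,1]<70)&(hsv[...,2]>50)).astype(np.uint8)
for k in cv2.findContours(m,0,2)[0]:
    if cv2.contourArea(k)>1500: print(cv2.minAreaRect(k)[:2],cv2.minAreaRect((onz(w,k[:,0],.04,o)[:,:2]*1000).astype(np.float32)))
rel(down(-4),[.447,.343,-.028])
E
```

```text
t: 14.2
tool_pos: [0.4458, 0.3423, 0.1295]
tool_rot: [3.139, -0.11, 0.001]
contact_force: [-0.3, -0.2, -0.2]
opening: 0.0857
grip_force: 0.0
t: 14.4
tool_pos: [0.4453, 0.3411, 0.1296]
tool_rot: [3.137, -0.098, -0.002]
contact_force: [-0.2, -0.0, -0.3]
opening: 0.0857
grip_force: 0.0
((309.0, 226.0), (124.0, 38.0)) ((447.26458740234375, 344.7692565917969), (28.04497528076172, 96.5539321899414), 87.02818298339844)
t 14.45 shift [ 0.0011 -0.0026  0.1582] turn [0.0022 0.0006 0.0065] deg 0.4 dist 0.158
```

```bash
python3 -m jog '[[[0.001,-0.003,0.04],[0,0,0]],[[0.001,-0.003,0.08],[0,0,0]],[[0.001,-0.003,0.115],[0,0,0]],[[0.001,-0.003,0.14],[0,0,0]],[[0.001,-0.003,0.154],[0,0,0]]]'
python3 -m jog '[[[0,0,0.003],[0,0,0]],[[0,0,0.004],[0,0,0]],[[0,0,0.004],[0,0,0]]]'
python3 -m jog '[[[0,0,0],[0,0,0]],[[0,0,0],[0,0,0]],[[0,0,0],[0,0,0]],[[0,0,0],[0,0,0]],[[0,0,0],[0,0,0]]]' 0 50
python3 -m jog '[[[0,0,0],[0,0,0]],[[0,0,0],[0,0,0]]]'
```

```text
t: 14.95
tool_pos: [0.4466, 0.3424, -0.0253]
tool_rot: [3.137, -0.102, -0.004]
contact_force: [0.8, -0.1, -0.0]
opening: 0.0856
grip_force: 0.0
t: 15.25
tool_pos: [0.4493, 0.3452, -0.0246]
tool_rot: [-3.139, 0.101, -0.006]
contact_force: [0.2, -0.4, 1.2]
opening: 0.0853
grip_force: 0.0
t: 15.75
tool_pos: [0.4484, 0.3451, -0.0255]
tool_rot: [-3.14, 0.1, -0.004]
contact_force: [-0.3, -0.7, 3.4]
opening: 0.0372
grip_force: 52.4
t: 15.95
tool_pos: [0.4485, 0.3451, -0.0254]
tool_rot: [-3.14, 0.1, -0.004]
contact_force: [-0.6, -0.9, 6.4]
opening: 0.0376
grip_force: 52.5
```

```bash
python3 -m jog '[[[0,0,-0.02],[0,0,0]],[[0,0,-0.06],[0,0,0]],[[0,0,-0.1],[0,0,0]],[[0,0.02,-0.14],[0,0,0]],[[0,0.05,-0.17],[0,0,0]]]'
python3 - <<'E'
from h import *
rel(shtool(),sh([.072,.205,.10-.025]))
E
```

```text
t: 16.45
tool_pos: [0.4445, 0.2953, 0.1456]
tool_rot: [-3.139, 0.097, -0.004]
contact_force: [0.4, 0.1, -1.5]
opening: 0.0373
grip_force: 51.8
t 16.45 shift [0.2007 0.5119 0.0006] turn [-0.2887 -0.4323 -1.1611] deg 72.9 dist 0.55
```

```bash
python3 -m jog '[[[0.016,0.04,-0.01],[0,0,0]],[[0.032,0.08,-0.02],[0,0,0]],[[0.048,0.12,-0.03],[0,0,0]],[[0.064,0.16,-0.04],[0,0,0]],[[0.08,0.2,-0.04],[0,0,0]]]'
python3 -m jog '[[[0.012,0.032,0],[-0.029,-0.043,-0.116]],[[0.024,0.064,0],[-0.058,-0.086,-0.232]],[[0.036,0.096,0],[-0.087,-0.13,-0.348]],[[0.048,0.128,0],[-0.116,-0.173,-0.464]],[[0.06,0.16,0],[-0.145,-0.216,-0.58]]]'
python3 - <<'E'
from h import *
rel(shtool(),sh([.072,.205,.10-.025]))
E
```

```text
t: 16.95
tool_pos: [0.512, 0.0887, 0.1845]
tool_rot: [-3.14, 0.1, -0.004]
contact_force: [0.9, 0.1, -1.7]
opening: 0.0376
grip_force: 51.9
t: 17.45
tool_pos: [0.5609, -0.0746, 0.1824]
tool_rot: [2.886, 0.774, -0.33]
contact_force: [-0.1, -0.4, -1.4]
opening: 0.0375
grip_force: 51.8
t 17.45 shift [-0.0198  0.1555  0.0556] turn [-0.1462 -0.2116 -0.5777] deg 36.2 dist 0.166
```

```bash
python3 -m jog '[[[-0.004,0.031,0.005],[-0.029,-0.042,-0.116]],[[-0.008,0.062,0.015],[-0.058,-0.085,-0.231]],[[-0.012,0.093,0.03],[-0.088,-0.127,-0.347]],[[-0.016,0.124,0.043],[-0.117,-0.169,-0.462]],[[-0.02,0.155,0.055],[-0.146,-0.212,-0.578]]]'
python3 -m jog '[[[0,0,0],[0,0,0]],[[0,0,0],[0,0,0]]]'
python3 - <<'E'
from h import *
from station import ctrl,optics
rel(shtool(),sh([.068,.205,-.025]))
o=ctrl.get_obs(); w=optics.get_image("wrist"); pickle.dump((o,w),open("pics/a2.pkl","wb")); cv2.imwrite("pics/a2.png",w["image"])
hsv=cv2.cvtColor(w["image"],cv2.COLOR_BGR2HSV); m=((hsv[...,1]<70)&(hsv[...,2]>50)).astype(np.uint8)
for k in cv2.findContours(m,0,2)[0]:
    if cv2.contourArea(k)>2000: print(lid(w,cv2.minAreaRect(k)[0],o))
E
```

```text
t: 17.95
tool_pos: [0.6123, -0.2272, 0.1449]
tool_rot: [2.387, 1.505, -0.596]
contact_force: [-0.3, 0.4, -1.7]
opening: 0.0374
grip_force: 51.8
t: 18.15
tool_pos: [0.6116, -0.226, 0.1452]
tool_rot: [2.394, 1.497, -0.594]
contact_force: [0.9, -0.4, -1.6]
opening: 0.0377
grip_force: 51.7
t 18.15 shift [0.003  0.0026 0.1007] turn [-0.0026 -0.0021 -0.0054] deg 0.4 dist 0.101
(array([314., 302.]), array([109.9, 203.5]), array([ 47.6, 135.4]), -0.41)
(array([ 27., 231.]), array([58.5, 25.5]), array([97.4, 37.7]), 0.22)
(array([185., 234.]), array([ 62.7, 124.3]), array([ 56. , 105.9]), -0.91)
(array([613., 100.]), array([-16. , 372.4]), array([109. ,  20.3]), 7.78)
```

View pics/a2.png

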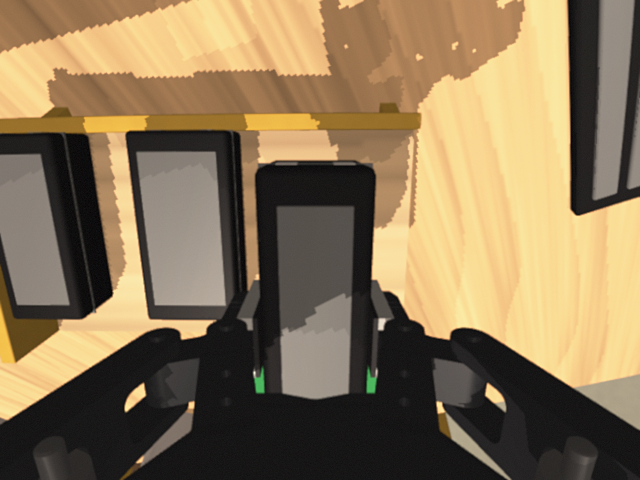

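The first case at (30,231) and the wide one at (187,228) lie square against the lip. The narrow case is held upright at (315,280), clear of the wide one. Lowering it.

```bash
python3 -m jog '[[[0,0.003,0.02],[0,0,0]],[[0,0.006,0.045],[0,0,0]],[[0,0.007,0.065],[0,0,0]],[[0,0.007,0.083],[0,0,0]],[[0,0.007,0.09],[0,0,0]]]'
python3 -m jog '[[[0,0,0],[0,0,0]],[[0,0,0.003],[0,0,0]],[[0,0,0.005],[0,0,0]],[[0,0,0.005],[0,0,0]]]'
python3 -m jog '[[[0,0,0.002],[0,0,0]],[[0,0,0.003],[0,0,0]],[[0,0,0.003],[0,0,0]]]'
python3 - <<'E'
from h import *
from station import ctrl
o=ctrl.get_obs(); print("F shelf",SR.T@o["contact_force"], "pos",SR.T@(o["tool_pos"]-SO))
E
```

```text
t: 18.7
tool_pos: [0.5995, -0.2671, 0.066]
tool_rot: [2.392, 1.498, -0.593]
contact_force: [-0.7, 0.8, -2.7]
opening: 0.0371
grip_force: 51.9
t: 19.1
tool_pos: [0.6003, -0.2696, 0.0641]
tool_rot: [2.39, 1.497, -0.59]
contact_force: [-0.4, -0.4, -1.5]
opening: 0.0374
grip_force: 51.9
t: 19.4
tool_pos: [0.5992, -0.2709, 0.0607]
tool_rot: [2.391, 1.497, -0.591]
contact_force: [-0.0, 0.3, -2.5]
opening: 0.0373
grip_force: 51.9
F shelf [-1.4143529  -0.16658988 -2.02394838] pos [ 0.07193636  0.21086878 -0.02048198]
```

```bash
python3 -m jog '[[[0,0,0.002],[0,0,0]],[[0,0,0.003],[0,0,0]],[[0,0,0.003],[0,0,0]]]'
python3 -m jog '[[[0,0,0.001],[0,0,0]],[[0,0,0.002],[0,0,0]],[[0,0,0.002],[0,0,0]]]'
python3 -m jog '[[[0,0,0.001],[0,0,0]],[[0,0,0.0015],[0,0,0]],[[0,0,0.0015],[0,0,0]]]'
python3 - <<'E'
from h import *
from station import ctrl
o=ctrl.get_obs(); print("F shelf",SR.T@o["contact_force"], "pos",SR.T@(o["tool_pos"]-SO))
E
```

```text
t: 19.7
tool_pos: [0.5985, -0.2722, 0.0579]
tool_rot: [2.391, 1.497, -0.592]
contact_force: [0.9, -0.1, -1.7]
opening: 0.0375
grip_force: 51.9
t: 20.0
tool_pos: [0.5986, -0.2727, 0.0572]
tool_rot: [2.391, 1.496, -0.591]
contact_force: [-1.3, 3.5, 3.4]
opening: 0.0372
grip_force: 52.4
t: 20.3
tool_pos: [0.5986, -0.2727, 0.0572]
tool_rot: [2.391, 1.496, -0.59]
contact_force: [-2.5, 8.4, 8.2]
opening: 0.0377
grip_force: 53.5
F shelf [-1.85433433 -5.87970018 10.26878172] pos [ 0.07197582  0.21116752 -0.02447224]
```

Seated. Now ease off and slide down to the lip (about 17 mm).

```bash
python3 -m jog '[[[0.002,0,-0.001],[0,0,0]],[[0.006,0,-0.0015],[0,0,0]],[[0.01,0,-0.0015],[0,0,0]],[[0.014,0,-0.0015],[0,0,0]],[[0.014,0,-0.0015],[0,0,0]]]'
python3 -m jog '[[[0.002,0,0],[0,0,0]],[[0.002,0,0],[0,0,0]],[[0.002,0,0],[0,0,0]]]'
python3 - <<'E'
from h import *
from station import ctrl
o=ctrl.get_obs(); print("F shelf",SR.T@o["contact_force"], "pos",SR.T@(o["tool_pos"]-SO))
E
```

```text
t: 20.8
tool_pos: [0.6048, -0.262, 0.0507]
tool_rot: [2.389, 1.496, -0.59]
contact_force: [0.0, 0.9, 5.3]
opening: 0.0374
grip_force: 52.8
t: 21.1
tool_pos: [0.6054, -0.2609, 0.05]
tool_rot: [2.389, 1.496, -0.59]
contact_force: [-0.8, -0.1, 6.0]
opening: 0.0371
grip_force: 52.7
F shelf [ 3.22394274 -0.65646786  5.04420233] pos [ 0.0566687   0.21214321 -0.02445862]
```

```bash
python3 -m jog '[[[0.002,0,0],[0,0,0]],[[0.002,0,0],[0,0,0]],[[0.002,0,0],[0,0,0]]]'
python3 -m jog '[[[0.0015,0,0],[0,0,0]],[[0.0015,0,0],[0,0,0]],[[0.0015,0,0],[0,0,0]]]'
python3 -m jog '[[[0.0015,0,0],[0,0,0]],[[0.0015,0,0],[0,0,0]],[[0.0015,0,0],[0,0,0]]]'
python3 - <<'E'
from h import *
from station import ctrl
o=ctrl.get_obs(); print("F shelf",SR.T@o["contact_force"], "pos",SR.T@(o["tool_pos"]-SO))
E
```

```text
t: 21.4
tool_pos: [0.6053, -0.261, 0.0501]
tool_rot: [2.387, 1.494, -0.595]
contact_force: [-3.9, -4.0, 8.4]
opening: 0.0373
grip_force: 52.6
t: 21.7
tool_pos: [0.6053, -0.261, 0.0503]
tool_rot: [2.386, 1.493, -0.598]
contact_force: [-5.8, -6.8, 10.2]
opening: 0.0372
grip_force: 52.7
t: 22.0
tool_pos: [0.6053, -0.261, 0.0505]
tool_rot: [2.385, 1.491, -0.602]
contact_force: [-8.5, -8.8, 15.2]
opening: 0.0374
grip_force: 52.8
F shelf [17.42892135 -3.89746158  7.97422755] pos [ 0.05691767  0.2121283  -0.02405195]
```

At the lip. Release and retreat.

```bash
python3 -m jog '[[[-0.003,0,0],[0,0,0]],[[-0.003,0,0],[0,0,0]]]'
python3 -m jog '[[[0,0,0],[0,0,0]],[[0,0,0],[0,0,0]],[[0,0,0],[0,0,0]],[[0,0,0],[0,0,0]]]' 0.85
python3 -m jog '[[[0,0,-0.02],[0,0,0]],[[0,0,-0.045],[0,0,0]],[[0,0,-0.08],[0,0,0]],[[0,0,-0.11],[0,0,0]],[[0,0,-0.11],[0,0,0]]]'
python3 - <<'E'
from h import *
from station import ctrl,optics
o=ctrl.get_obs(); print(o["q"]); w=optics.get_image("wrist"); cv2.imwrite("pics/b3.png",w["image"])
hsv=cv2.cvtColor(w["image"],cv2.COLOR_BGR2HSV); m=((hsv[...,1]<70)&(hsv[...,2]>50)).astype(np.uint8)
for k in cv2.findContours(m,0,2)[0]:
    if cv2.contourArea(k)>2000: print(lid(w,cv2.minAreaRect(k)[0],o))
T=shtool()@R.from_euler("z",90,degrees=True).as_matrix(); T2=shtool()@R.from_euler("z",-90,degrees=True).as_matrix()
p=sh([.06,.26,.06]); rel(T,p); rel(T2,p)
E
```

```text
t: 22.2
tool_pos: [0.6053, -0.261, 0.0501]
tool_rot: [2.388, 1.494, -0.594]
contact_force: [-2.9, -3.6, 8.5]
opening: 0.0373
grip_force: 52.8
t: 22.6
tool_pos: [0.605, -0.2583, 0.0472]
tool_rot: [2.391, 1.498, -0.592]
contact_force: [0.2, -0.2, -1.0]
opening: 0.0727
grip_force: 0.0
t: 23.1
tool_pos: [0.631, -0.2115, 0.1505]
tool_rot: [2.386, 1.495, -0.581]
contact_force: [0.6, -0.5, 0.5]
opening: 0.0724
grip_force: 0.0
[-0.22032946  0.27416085  1.50840373 -0.47656542  1.47765465  0.30528083]
(array([511., 425.]), array([207.1, 365.9]), array([118.2,  60. ]), 12.74)
(array([ 30., 251.]), array([58. , 25.5]), array([96.5, 37. ]), 0.12)
(array([178., 257.]), array([ 66.6, 125.5]), array([ 51.1, 113.8]), -0.56)
(array([309., 252.]), array([ 61.7, 211.4]), array([ 29. , 104.7]), -0.67)
(array([615., 101.]), array([-32.8, 399.9]), array([119.7,  21. ]), 6.86)
(array([574., 106.]), array([-29.1, 374.1]), array([126.5,  20.4]), 8.76)
t 23.15 shift [-0.0055  0.0473  0.0278] turn [ 0.0027 -0.007   1.5645] deg 89.6 dist 0.055
t 23.15 shift [-0.0055  0.0473  0.0278] turn [ 0.007   0.0027 -1.5771] deg 90.4 dist 0.055
```

All three cases are square on the lip: first y≈25.5, wide ≈124, narrow ≈211 mm. I'll turn the open gripper −90° to make a fork outside the narrow case.

```bash
python3 -m jog '[[[-0.001,0.012,0],[0,0,-0.13]],[[-0.003,0.024,0],[0,0,-0.26]],[[-0.004,0.036,0],[0,0,-0.39]],[[-0.005,0.05,0],[0,0,-0.52]]]' 1
python3 -m jog '[[[0,0,0],[0,0,-0.13]],[[0,0,0],[0,0,-0.26]],[[0,0,0],[0,0,-0.39]],[[0,0,0],[0,0,-0.52]]]'
python3 -m jog '[[[0,0,0],[0,0,-0.13]],[[0,0,0],[0,0,-0.26]],[[0,0,0],[0,0,-0.39]],[[0,0,0],[0,0,-0.53]]]'
python3 -m jog '[[[0,0,0],[0,0,0]],[[0,0,0],[0,0,0]]]'
python3 - <<'E'
from h import *
rel(shtool()@R.from_euler("z",-90,degrees=True).as_matrix(),sh([.058,.264,-.028]))
E
```

```text
t: 23.55
tool_pos: [0.6693, -0.2383, 0.145]
tool_rot: [1.986, 2.139, -0.695]
contact_force: [-0.7, 0.7, 0.5]
opening: 0.0853
grip_force: 0.0
t: 23.95
tool_pos: [0.669, -0.2382, 0.1448]
tool_rot: [1.423, 2.677, -0.754]
contact_force: [-0.2, -0.0, -0.0]
opening: 0.0852
grip_force: 0.0
t: 24.35
tool_pos: [0.669, -0.2382, 0.1449]
tool_rot: [-0.653, -2.874, 0.714]
contact_force: [0.1, 0.3, 0.7]
opening: 0.0854
grip_force: 0.0
t: 24.55
tool_pos: [0.6695, -0.2381, 0.1459]
tool_rot: [-0.666, -2.874, 0.716]
contact_force: [0.7, -0.1, 0.2]
opening: 0.085
grip_force: 0.0
t 24.55 shift [-0.004   0.0009  0.1109] turn [ 0.0011 -0.0013 -0.0082] deg 0.5 dist 0.111
```

```bash
python3 -m jog '[[[0,-0.002,0.03],[0,0,0]],[[0,-0.005,0.06],[0,0,0]],[[0,-0.005,0.085],[0,0,0]],[[0,-0.005,0.105],[0,0,-0.008]],[[0,-0.005,0.109],[0,0,-0.008]]]'
python3 -m jog '[[[0.006,0,0],[0,0,0]],[[0.012,0,0],[0,0,0]],[[0.018,0,0],[0,0,0]],[[0.024,0,0],[0,0,0]],[[0.03,0,0],[0,0,0]]]'
python3 -m jog '[[[0.006,0,0],[0,0,0]],[[0.012,0,0],[0,0,0]],[[0.018,0,0],[0,0,0]],[[0.024,0,0],[0,0,0]],[[0.03,0,0],[0,0,0]]]'
python3 - <<'E'
from h import *
from station import ctrl,optics
o=ctrl.get_obs(); print("F shelf",SR.T@o["contact_force"], "pos",SR.T@(o["tool_pos"]-SO))
w=optics.get_image("wrist"); cv2.imwrite("pics/p1.png",w["image"])
hsv=cv2.cvtColor(w["image"],cv2.COLOR_BGR2HSV); m=((hsv[...,1]<70)&(hsv[...,2]>50)).astype(np.uint8)
for k in cv2.findContours(m,0,2)[0]:
    if cv2.contourArea(k)>2000: print(lid(w,cv2.minAreaRect(k)[0],o))
E
```

```text
t: 25.05
tool_pos: [0.6436, -0.2882, 0.0497]
tool_rot: [-0.652, -2.871, 0.713]
contact_force: [-0.7, -0.4, -0.6]
opening: 0.0855
grip_force: 0.0
t: 25.55
tool_pos: [0.6205, -0.2748, 0.0553]
tool_rot: [-0.651, -2.881, 0.716]
contact_force: [2.8, 0.9, 2.3]
opening: 0.0855
grip_force: 1.4
t: 26.05
tool_pos: [0.5923, -0.2622, 0.0539]
tool_rot: [-0.651, -2.878, 0.716]
contact_force: [6.9, -1.2, 1.1]
opening: 0.0854
grip_force: 2.4
F shelf [-1.19589372  6.72037604  1.88984976] pos [ 0.06448061  0.20090513 -0.02417913]
(array([318., 247.]), array([ 62.5, 169.5]), array([ 29.6, 106.5]), -0.05)
(array([320.,  95.]), array([ 62.7, 124.4]), array([ 52.5, 106.8]), -0.04)
```

The fork pushes squarely (narrow −0.05°, wide −0.04°). Continuing to close the row.

```bash
python3 -m jog '[[[0.006,0,0],[0,0,0]],[[0.012,0,0],[0,0,0]],[[0.018,0,0],[0,0,0]],[[0.024,0,0],[0,0,0]],[[0.03,0,0],[0,0,0]]]'
python3 -m jog '[[[0.002,0,0],[0,0,0]],[[0.004,0,0],[0,0,0]],[[0.006,0,0],[0,0,0]]]'
python3 - <<'E'
from h import *
from station import ctrl
o=ctrl.get_obs(); print("F shelf",SR.T@o["contact_force"], "pos",SR.T@(o["tool_pos"]-SO))
E
```

```text
t: 26.6
tool_pos: [0.565, -0.2491, 0.0538]
tool_rot: [-0.651, -2.878, 0.715]
contact_force: [4.6, -1.5, 1.4]
opening: 0.0853
grip_force: 2.4
t: 26.9
tool_pos: [0.5599, -0.2467, 0.0538]
tool_rot: [-0.651, -2.877, 0.715]
contact_force: [4.9, -1.5, 1.7]
opening: 0.0855
grip_force: 2.4
F shelf [0.07421445 5.07863165 1.88445031] pos [ 0.06443323  0.16497885 -0.02433681]
```

```bash
python3 -m jog '[[[0.002,0,0],[0,0,0]],[[0.003,0,0],[0,0,0]],[[0.003,0,0],[0,0,0]]]'
python3 -m jog '[[[0.001,0,0],[0,0,0]],[[0.002,0,0],[0,0,0]],[[0.002,0,0],[0,0,0]]]'
python3 -m jog '[[[0.001,0,0],[0,0,0]],[[0.002,0,0],[0,0,0]],[[0.002,0,0],[0,0,0]]]'
python3 - <<'E'
from h import *
from station import ctrl
o=ctrl.get_obs(); print("F shelf",SR.T@o["contact_force"], "pos",SR.T@(o["tool_pos"]-SO))
E
```

```text
t: 27.2
tool_pos: [0.5571, -0.2453, 0.0537]
tool_rot: [-0.65, -2.877, 0.715]
contact_force: [3.8, -0.7, 1.9]
opening: 0.0855
grip_force: 1.9
t: 27.5
tool_pos: [0.5554, -0.2445, 0.0538]
tool_rot: [-0.65, -2.877, 0.715]
contact_force: [4.7, -0.6, 1.9]
opening: 0.0854
grip_force: 2.2
t: 27.8
tool_pos: [0.5538, -0.2438, 0.0538]
tool_rot: [-0.651, -2.878, 0.715]
contact_force: [5.4, -1.2, 0.7]
opening: 0.085
grip_force: 2.7
F shelf [-0.76366678  5.38669234  1.22739215] pos [ 0.06443821  0.15827866 -0.0243351 ]
```

```bash
python3 -m jog '[[[0.001,0,0],[0,0,0]],[[0.002,0,0],[0,0,0]],[[0.002,0,0],[0,0,0]]]'
python3 -m jog '[[[0.001,0,0],[0,0,0]],[[0.002,0,0],[0,0,0]],[[0.002,0,0],[0,0,0]]]'
python3 - <<'E'
from h import *
from station import ctrl,optics
o=ctrl.get_obs(); print("F shelf",SR.T@o["contact_force"], "pos",SR.T@(o["tool_pos"]-SO))
w=optics.get_image("wrist"); cv2.imwrite("pics/p2.png",w["image"])
hsv=cv2.cvtColor(w["image"],cv2.COLOR_BGR2HSV); m=((hsv[...,1]<70)&(hsv[...,2]>50)).astype(np.uint8)
for k in cv2.findContours(m,0,2)[0]:
    if cv2.contourArea(k)>1500: print(lid(w,cv2.minAreaRect(k)[0],o))
E
```

```text
t: 28.1
tool_pos: [0.5541, -0.2438, 0.0541]
tool_rot: [-0.651, -2.883, 0.717]
contact_force: [11.6, -4.6, -2.6]
opening: 0.0855
grip_force: 6.2
t: 28.4
tool_pos: [0.5546, -0.2436, 0.0549]
tool_rot: [-0.65, -2.889, 0.719]
contact_force: [17.5, -6.2, -4.0]
opening: 0.0853
grip_force: 9.0
F shelf [-3.58459419 18.50242492 -2.58210537] pos [ 0.06449556  0.15883377 -0.02310097]
(array([318., 249.]), array([ 62.4, 127.7]), array([ 30. , 107.4]), -0.82)
(array([320.,  95.]), array([62.6, 81.7]), array([ 52.5, 107.2]), -0.1)
```

The row hits a hard stop at 18 N. Backing away and looking.

```bash
python3 -m jog '[[[-0.005,0,0],[0,0,0]],[[-0.015,0,0],[0,0,0]],[[-0.02,0,-0.03],[0,0,0]],[[-0.02,0,-0.07],[0,0,0]],[[-0.02,0,-0.11],[0,0,0]]]'
python3 -m jog '[[[0.02,0,-0.02],[0,0,0]],[[0.04,0,-0.04],[0,0,0]],[[0.04,0,-0.04],[0,0,0]],[[0.04,0,-0.04],[0,0,0]]]'
python3 - <<'E'
from h import *
from station import ctrl,optics
o=ctrl.get_obs(); print("F shelf",SR.T@o["contact_force"], "pos",SR.T@(o["tool_pos"]-SO))
w=optics.get_image("wrist"); cv2.imwrite("pics/p3.png",w["image"])
hsv=cv2.cvtColor(w["image"],cv2.COLOR_BGR2HSV); m=((hsv[...,1]<70)&(hsv[...,2]>50)).astype(np.uint8)
for k in cv2.findContours(m,0,2)[0]:
    if cv2.contourArea(k)>1500: print(lid(w,cv2.minAreaRect(k)[0],o))
E
```

```text
t: 28.95
tool_pos: [0.5884, -0.2035, 0.1498]
tool_rot: [-0.649, -2.871, 0.713]
contact_force: [0.9, -0.2, -0.1]
opening: 0.0853
grip_force: 0.0
t: 29.35
tool_pos: [0.5615, -0.1698, 0.1855]
tool_rot: [-0.649, -2.876, 0.715]
contact_force: [0.1, -0.5, -0.1]
opening: 0.0854
grip_force: 0.0
F shelf [ 0.30201611  0.28037492 -0.23447653] pos [0.06444509 0.13326146 0.12483623]
(array([ 98., 452.]), array([270.8, 348.8]), array([73.4, 61.9]), 9.58)
(array([ 42., 349.]), array([296.7, 239. ]), array([99.9, 41.1]), 17.09)
(array([616., 344.]), array([-192.8,  236.4]), array([ 37.5, 101.5]), -74.98)
(array([323., 225.]), array([ 57.7, 129.3]), array([97. , 24.3]), 0.19)
(array([  8., 223.]), array([297.2, 131.4]), array([ 50.3, 134.7]), -77.19)
(array([324., 156.]), array([57.7, 80. ]), array([97.2, 46.4]), 0.22)
(array([324.,  73.]), array([58., 25.]), array([36.7, 97.3]), -0.14)
(array([22., 53.]), array([262.9,  11.9]), array([41.5, 30.5]), 79.2)
```

View pics/p3.png

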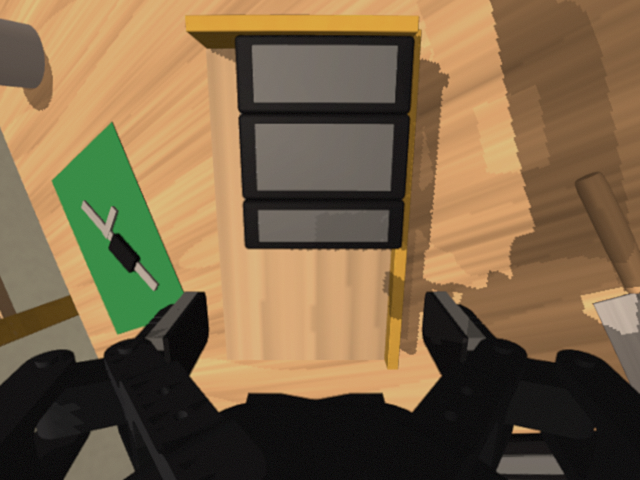

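The three cases lie side by side at (324,73), (324,156) and (323,225), with no gaps. They are square to within 0.3°, and their lid spacing is 55 and 49 mm as required. The lower ends sit on the lip and the robot is clear. Handing in.

```bash
python3 -c "
from station import job
print(job.finish_job())"
```

```text
the job is handed in; nothing more can be done
None
```

I handed the job in at about 29 s: the first, wide and narrow cases stand tight and square against the side plate and lip, and the arm stayed well clear of the spool, figurine and scraper; no verdict came back.

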